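# Draw a tapped plug from a bench beam with a T-handled puller

## Task

Take the T-handled puller from its holder, thread it gently into the slotted plug in the beam, clockwise until it comes to its stop, and draw the plug straight up out of its hole. Stand the plug upright in the tray with the puller still threaded in it, and let go; do not force anything, keep puller and plug upright, and leave the blank and the other things on the bench as they are.

Things in the scene. Friction and masses are not known exactly. Their poses are not given: they have to be found in the camera images.
- beam: Fixed beech beam, 110 (x) by 250 (y) by 75 mm high, origin at the centre of its underside, z up. Two square holes, 42 mm wide and 46 mm deep, open upward 65 mm either side of its middle along its y. In each, two steel spring leaves (on its +y and -y walls) grip the plug by friction: drawing it up takes 5 to 20 N until nearly out; the square hole keeps it from turning.
- plug: Aluminium plug, 40 by 40 by 46 mm high, about 0.15 kg, origin at the centre of its underside, z up; at the start fully down in one of the beam's two holes (the blank is in the other; which varies), top flush with the beam. Its top has a rectangular slot, 27 mm along the plug's x and 12 mm wide, the mouth of a coarse right-hand thread of less than a quarter turn.
- plug_mouth (a point): Centre of the slot's mouth in the plug's top, 46 mm above its origin, same axes. Below, on both long sides, are 8 mm lips whose underside slopes down 4 mm more towards an end stop. A cross-pin let in through the slot turns only clockwise seen from above, to the stop after roughly 65 to 80 degrees: it is then caught under both lips, with about 1 mm axial play.
- puller: Puller, 80 mm tall, about 0.12 kg, upright in the holder at the start, its collar on the holder's top; origin at the nose tip, z up its axis. From the tip: taper 8 mm long, 6 to 10 mm thick, then 10 mm rod; collar 30 mm across, underside 29 mm above the tip; T-handle: dark wooden bar, 62 mm along x, 14 mm thick, 50 to 80 mm above the tip. Half a turn makes no difference.
- puller_grip (a point): Middle of the puller's handle bar, 66 mm above the tip, on the axis; axes as the puller. With the collar on the plug's face this is 83 mm above the plug's origin (the tip 17 mm above it).
- puller_pin (a point): Centre of the puller's cross-pin, 12 mm above the tip; the pin lies along the puller's x axis, parallel to the handle bar, 23 mm over its ends and 8 mm thick.
- holder: Fixed wooden holder block, 85 (x) by 105 (y) by 45 mm high, origin at the centre of its underside; a slot 27 by 13 mm, 36 mm deep, along its x in the middle of the top takes the puller.
- tray: Fixed shallow plywood tray, 150 by 150 mm outside, walls 7 mm thick and 30 mm high, floor 7 mm thick, origin at the centre of its underside; empty. Tray and holder stand on opposite sides of the beam; which is left varies.
- blank: Bystander: solid aluminium plug, 40 by 40 by 46 mm, no slot, flush in the other hole of the beam; origin at the centre of its underside.
- wedge: Bystander: small loose dark wooden wedge, 60 by 18 by 10 mm, lying on the beam's top between the holes.
- gouge: Bystander: gouge with a wooden handle, 200 mm long, lying on the bench beyond the beam.
- brush: Bystander: bench brush, 180 mm long, lying on the bench.
- wax: Bystander: round tin, 70 mm across and 60 mm tall.
- offcut: Bystander: wooden offcut, 90 by 50 by 35 mm.
- dog: Bystander: brass bench dog standing on the bench, 34 by 30 by 92 mm.
There are look-alikes about, which are no part of the job. What is shaped like the plug but yellow is not meant.

How it is judged:
By the outcome, as a careful person would: the job done as asked, in the order asked, and still so for the second after the job is handed in, with the robot touching nothing.
It also fails if it takes over 72 s, if anything falls off the work surface, if the arm or the gripper's body presses on something with over 40 N, if the wrist force passes 120 N, or if a joint passes its speed limit or range.

## Robot

A 7-joint arm with a two-finger parallel gripper is mounted at the origin on the work surface. World frame = base frame: x ahead of the robot, y to its left, z up, the work surface at z = 0. Lengths are in m, angles in rad, forces in N, time in s.
With the tool pointing down it reaches from about 0.4 to 0.925 m from the base axis. Payload 4.1 kg.
Tool frame: the origin (TCP) lies at the very end of the fingers, on their centre line; the grasp point (between the pads) lies 19 mm behind it; z points along the fingers, y is the line along which they close (so a half turn about z gives the same grasp; the last joint's range is limited). The gripper opens to 85 mm and grips with 20 to 120 N. Pads are 22 mm wide; open, the fingers measure 114 mm over their backs; the gripper's body (76 mm by 85 mm) begins 54 mm behind the grasp point. The pads swing forward as they close: fully open they stand 13 mm farther back than shut.
Start: joints at [1.14, 0.398, 0.045, 1.537, -0.019, 1.207, -0.051], TCP at [0.212, -0.615, 0.231] pointing down, gripper open.
Joint ranges: [-2.82, 2.82], [-0.49, 2.23], [-1.37, 1.46], [0, 2.46], [-1.36, 4.5], [0.23, 2], [-2.94, 2.94]. Speed limits (rad/s): [2.57, 2.57, 3.14, 3.14, 3.14, 3.14, 3.14].

## Interface

Orientations are given as [roll, pitch, yaw] about the fixed x, y, z axes, in that order (R = Rz(yaw) Ry(pitch) Rx(roll)).
In Python, from rig import r gives the robot as it stands. Calls block until the motion is done:
- r.movep(position, orientation): joint-space move of the TCP to a pose.
- r.move_straight(position, velocity=0.15, rotation=None, threshold=None): straight line of the TCP; rotation=None keeps the orientation; velocity is the mean speed in m/s. With threshold (N) it stops when the force on the tool has changed by that much, and returns True; else False.
- r.move_j(angles): joint-space move.
- r.grip(opening, squeeze=None): opening from 0.0 (shut) to 1.0 (fully open); squeeze is the grip in N (None keeps the last); returns when the fingers have stopped.
- r.pause(seconds).
- r.solve_ik(position, orientation): joint angles nearest the present ones, or None.
- r.grab_frame(name): name is "scene" or "top"; returns the picture (384x512x3 uint8, red, green, blue); there is no depth.
- r.calibration(name): a dict with "camera_matrix" (3x3 intrinsics, pixels), "R" (3x3) and "t" (3): a world point X has camera coordinates R X + t. Camera axes: x right, y down, z forward; pixel columns grow to the right and rows downward; lengths in m; the calibration is good to about 2 mm. A picture is of the moment at which its call begins. calibration takes no time and is no camera call.
A pose or a line that the arm cannot do raises r.IKError and nothing moves.
- r.job_done(): hands the job in; it is judged then, once.
Trained networks look in the newest picture that a camera, given by its name, has taken for a name from the list of things; names that differ only in an ending like _2 or _b are one class to them, and where a whole thing is asked for, a point or a joint stands for the part that bears it (a point fixed in the world has none). Each returns a list of dicts, best first, with "confidence" (0 to 1); they miss things now and then, are a little off and sometimes report something else, mostly with a low value. They report only what shows in the picture. A call takes as long as a camera call. They do not tell look-alikes from the thing itself.
- r.search_frame(camera, label): "at" ([x, y, z] in m, in world coordinates, good to about 4 mm: the middle of the surface that is visible of it).
- r.landmark_of(camera, label): "at" ([x, y, z] in m, in world coordinates, good to about 4 mm: a listed point, or the origin of a listed thing).
Readings, each from a call of its own:
- r.get_time_s(): time.
- r.get_joints(): joint angles.
- r.get_qvel(): joint speeds.
- r.get_joint_efforts(): joint torques, N m.
- r.get_eef_pos(): TCP position.
- r.get_orientation(): TCP orientation.
- r.get_force(): force on the tool from outside, world axes, zero at the start.
- r.get_wrist_torque(): the same for the moment, N m.
- r.get_gripper_width(): opening from 0.0 (shut) to 1.0 (fully open).
- r.get_grip_force(): force on a finger pad.
Only numpy, scipy, OpenCV 4.12 (cv2) and the standard library are available. Lean on these libraries where they do the work, as an engineer would, in place of code of your own. Each camera call takes 0.05 s, during which the arm holds its last target. There are 200 camera calls.

## Working session

There is one attempt and no reset: what is moved stays moved. The work goes in short steps, each a Python script; the robot and the scene stay as the last script left them, time stands still between calls to the robot, and variables do not carry over. Pictures are saved under pics/ and viewed, at most 10 in all, crops included, and the job is handed in when it is done.

```bash
mkdir -p pics; ls
python3 - <<'E'
from rig import r
import cv2,numpy as np
for c in ["scene","top"]:
    im=r.grab_frame(c); cv2.imwrite(f"pics/{c}0.png",im[:,:,::-1])
    k=r.calibration(c); print(c,k)
    for l in ["beam","plug","plug_mouth","puller","puller_grip","puller_pin","holder","tray","blank","wedge","dog"]:
        for f in ("search_frame","landmark_of"):
            print(l,f,[(np.round(d["at"],3).tolist(),round(d["confidence"],2)) for d in getattr(r,f)(c,l)[:3]])
print(r.get_time_s(),r.get_orientation())
E
```

```text
pics
scene {'camera_matrix': array([[460.13460411,   0.        , 251.19444027],
       [  0.        , 460.13460411, 194.37897487],
       [  0.        ,   0.        ,   1.        ]]), 'R': array([[-0.69697017,  0.71708124, -0.00520373],
       [ 0.39818389,  0.38096103, -0.83445688],
       [-0.59639096, -0.58366359, -0.55104867]]), 't': array([ 0.37152497, -0.16691864,  1.69089743])}
beam search_frame [([0.561, 0.014, 0.067], 0.6)]
beam landmark_of []
plug search_frame [([0.386, -0.122, 0.036], 0.73), ([0.521, -0.088, 0.078], 0.6), ([0.39, -0.029, 0.046], 0.6)]
plug landmark_of [([0.644, -0.188, 0.002], 0.84), ([0.384, -0.036, 0.005], 0.72), ([0.378, -0.136, 0.001], 0.48)]
plug_mouth search_frame [([0.391, -0.029, 0.045], 0.45), ([0.525, -0.086, 0.077], 0.43)]
plug_mouth landmark_of [([0.645, -0.188, 0.042], 0.8), ([0.382, -0.14, 0.048], 0.67), ([0.38, -0.039, 0.049], 0.65)]
puller search_frame [([0.49, -0.282, 0.079], 0.44)]
puller landmark_of [([0.486, -0.289, 0.016], 0.68)]
puller_grip search_frame [([0.493, -0.285, 0.084], 0.6)]
puller_grip landmark_of [([0.49, -0.292, 0.085], 0
[... 1948 characters left out ...]
_pin search_frame []
puller_pin landmark_of [([0.488, -0.294, 0.031], 0.81)]
holder search_frame []
holder landmark_of [([0.492, -0.295, -0.001], 0.74), ([0.524, -0.084, 0.028], 0.3)]
tray search_frame [([0.474, 0.281, 0.009], 0.66), ([0.484, -0.29, 0.093], 0.66)]
tray landmark_of [([0.476, 0.28, 0.001], 0.8), ([0.527, -0.021, 0.002], 0.47)]
blank search_frame []
blank landmark_of []
wedge search_frame [([0.507, -0.024, 0.085], 0.54)]
wedge landmark_of [([0.528, -0.081, 0.073], 0.62), ([0.503, -0.022, 0.077], 0.54), ([0.668, 0.208, -0.0], 0.54)]
dog search_frame [([0.569, -0.411, 0.092], 0.85)]
dog landmark_of [([0.569, -0.42, 0.001], 0.85)]
2.3 [3.14139544e+00 1.94078624e-05 3.31850665e-01]
```

Run:
```python
import cv2
a=cv2.imread("pics/scene0.png");b=cv2.imread("pics/top0.png")
cv2.imwrite("pics/s0b.png",cv2.resize(a,(800,600),interpolation=cv2.INTER_CUBIC))
c=b[120:300,230:430]; cv2.imwrite("pics/t0crop.png",cv2.resize(c,None,fx=3.3,fy=3.3,interpolation=cv2.INTER_CUBIC))
```

```text
(no output)
```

View pics/top0.png

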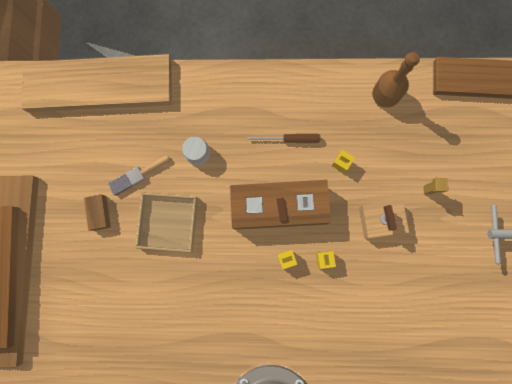

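View pics/s0b.png

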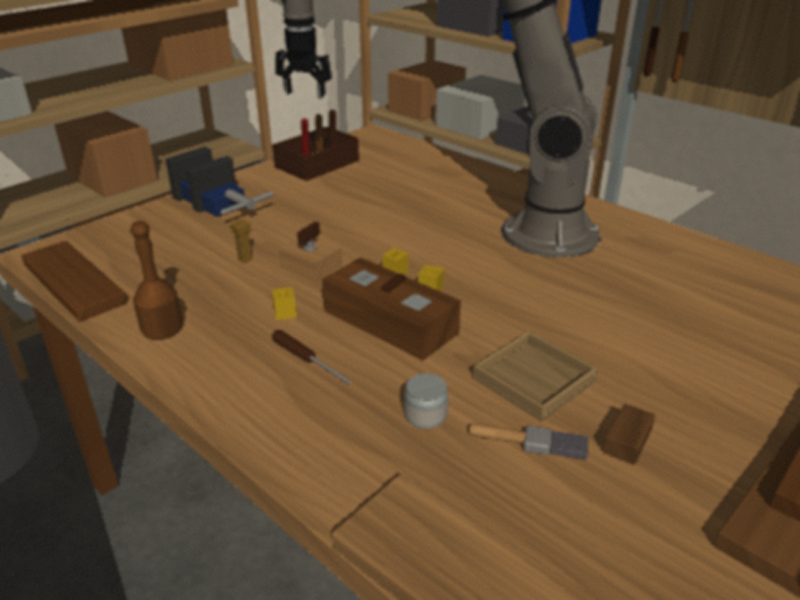

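View pics/t0crop.png

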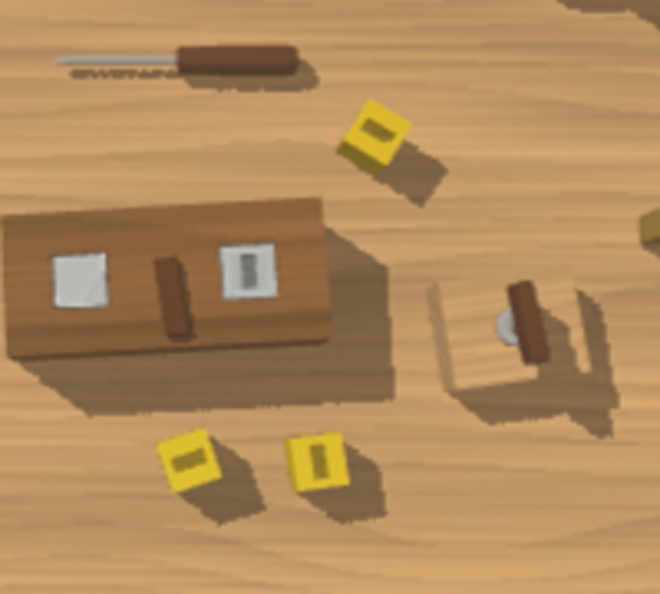

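The top view shows the slotted grey plug at about (305,202), the blank at (254,205) and the wedge between them. The puller's handle is at (390,217) in the right-hand holder, the tray at (167,223), and three yellow look-alikes stand around the beam. Next I'll measure by segmentation.

```bash
cat > h.py <<'E'
import cv2,numpy as np
from rig import r
def unproj(c,uv,z):
    k=r.calibration(c);K,R,t=k["camera_matrix"],k["R"],k["t"]
    d=np.c_[np.atleast_2d(uv).astype(float),np.ones(len(np.atleast_2d(uv)))]@np.linalg.inv(K).T@R
    o=-R.T@t
    return (o+d*((z-o[2])/d[:,2])[:,None])[:,:2]
def proj(c,X):
    k=r.calibration(c);p=k["camera_matrix"]@(k["R"]@np.array(X)+k["t"]);return p[:2]/p[2]
def blobs(c,mask,z,near,amin=8):
    """min-area rectangles (mm, deg of long side) of mask blobs back-projected at height z, nearest first"""
    n,l,s,_=cv2.connectedComponentsWithStats(mask.astype(np.uint8));out=[]
    for i in range(1,n):
        if s[i,4]<amin: continue
        v,u=np.nonzero(l==i)
        cx=unproj(c,np.c_[u,v],z)
        if np.hypot(*(cx.mean(0)-near))>.06: continue
        m=cx-cx.mean(0);w,V=np.linalg.eigh(m.T@m/len(m));a=np.degrees(np.arctan2(V[1,1],V[0,1]))
        out.append((cx.mean(0).round(4).tolist(),(np.sqrt(12*w[::-1])*1e3).round(1).tolist(),round((a+90)%180-90,1),int(s[i,4])))
    return sorted(out,key=lambda o:np.hypot(*(np.array(o[0])-near)))
E
python3 - <<'E'
from h import *
im=cv2.imread("pics/top0.png");hsv=cv2.cvtColor(im,cv2.COLOR_BGR2HSV)
for p in [(305,202),(300,202),(254,205),(390,217),(384,220),(375,230),(240,200)]: print(p,hsv[p[1],p[0]],end=" ")
H,S,V=[hsv[...,i].astype(int) for i in range(3)]
gray=S<60
print("\nplug",blobs("top",gray&(V>120),.075,[.524,-.085])[:3])
print("blank",blobs("top",gray&(V>120),.075,[.52,.045])[:2])
near=np.zeros_like(gray);near[196:209,299:312]=1
print("slot",blobs("top",near&(V<165)&(S<90),.075,[.524,-.085]))
dark=np.zeros_like(gray);dark[203:231,382:398]=1
for T in(90,105,120): print("handle",blobs("top",dark&(V<T)&(S>110)&(H<14),.096,[.488,-.29])[:3])
for uv in [(384,220)]:print(unproj("top",uv,.05))
print(V[203:231,382:400]);print(S[203:231,382:400])
# beam corners from crop px
q=np.array([[4,214],[320,198],[331,340],[8,356]])/3.3+[230,120]
w=unproj("top",q,.075);print("beam",w,w.mean(0))
print(proj("top",[.488,-.291,.096]))
E
```

```text
(305, 202) [ 23  17 118] (300, 202) [ 45   8 181] (254, 205) [ 41  11 186] (390, 217) [ 12 134 105] (384, 220) [ 18  21 158] (375, 230) [ 16 119 203] (240, 200) [ 14 145 148] 
plug [([0.526, -0.0839], [44.1, 43.3], np.float64(70.4), 246)]
blank [([0.5183, 0.0451], [42.4, 40.0], np.float64(60.3), 262)]
slot [([0.526, -0.0847], [28.1, 12.7], np.float64(0.8), 56)]
handle []
handle [([0.4812, -0.2881], [57.3, 15.8], np.float64(18.3), 91)]
handle [([0.4866, -0.2898], [58.4, 17.6], np.float64(11.3), 174)]
[[ 0.48345857 -0.28859294]]
[[190 190 190 190 190 190 190 191 190 189 189 189 188 189 189 190 191 190]
 [190 190 190 190 187 183 181 180 181 185 191 191 191 191 191 193 193 193]
 [190 187 182 180 168 138 124 115 124 157 192 195 194 195 196 196 196 198]
 [188 173 135 117 106 106 105 103 106 137 188 199 199 201 202 203 205 205]
 [186 153  99  91  95 105 106 105 104 118 163 204 205 204 204 203 203 202]
 [194 160  97  90  95 106 107 106 106 117 159 201 201 198 198 198 197 197]
 [204 180 104  91  97 103 106 106 105 108 147 197 199 199 201 201 203 203]
 [199 181 118  92  93 100 105 106 106 105 
[... 3102 characters left out ...]
3 114]
 [120 107  83  70  69  98 125 129 133 132 135 134 135 123 116 115 115 115]
 [121 122 120 120 117 122 130 129 134 134 131 136 135 126 116 116 114 116]
 [120 121 120 121 121 121 129 130 129 135 134 134 134 127 117 115 116 116]
 [119 120 120 120 120 119 126 126 127 136 135 136 137 129 119 115 117 116]
 [118 118 118 120 119 120 125 129 127 130 133 134 135 131 123 118 115 114]
 [119 121 120 120 119 121 123 126 128 128 126 122 121 119 118 115 117 114]
 [120 121 120 119 119 120 120 120 120 119 119 116 116 117 115 114 116 115]]
beam [[ 0.56903608  0.10368065]
 [ 0.58262971 -0.14111282]
 [ 0.47291414 -0.14773796]
 [ 0.45878374  0.09861403]] [ 0.52084092 -0.02163902]
[390.20507418 216.74156781]
```

Run:
```python
from h import *
im=cv2.imread("pics/top0.png");hsv=cv2.cvtColor(im,cv2.COLOR_BGR2HSV)
H,S,V=[hsv[...,i].astype(int) for i in range(3)]
m=np.zeros(V.shape,bool);m[203:231,382:398]=1
print("handle top",blobs("top",m&(V>99)&(V<113)&(S>128),.096,[.488,-.29])[:1])
im=cv2.imread("pics/scene0.png");hsv=cv2.cvtColor(im,cv2.COLOR_BGR2HSV)
H,S,V=[hsv[...,i].astype(int) for i in range(3)]
for n,X in [("plug",[.525,-.085,.075]),("puller",[.488,-.291,.096])]: print(n,proj("scene",X))
print("plug sc",blobs("scene",(S<70)&(V>110),.075,[.525,-.085])[:2], blobs("scene",(S<70)&(V>110),.075,[.519,.045])[:1])
h=np.radians(13)
for p,y in [([.488,-.291,.2],13),([.525,-.085,.15],3.3),([.525,-.085,.15],-80),([.475,.279,.2],-75)]:
    for k in (0,180,-180):
        q=r.solve_ik(p,[np.pi,0,np.radians(y+k)]);print(y+k,None if q is None else np.round(q,2))
```

```text
handle top [([0.4873, -0.2923], [56.8, 10.7], np.float64(11.5), 103)]
plug [232.69492271 176.83835187]
puller [197.26750287 144.7579761 ]
plug sc [([0.527, -0.0828], [43.0, 37.2], np.float64(86.4), 51)] [([0.5197, 0.0471], [37.0, 34.1], np.float64(56.0), 87)]
13 [ 0.56  0.28 -0.12  1.77  0.04  1.09 -0.92]
193 [ 0.96  0.33 -0.61  1.76  0.21  1.12  2.08]
-167 [ 0.96  0.33 -0.61  1.76  0.21  1.12  2.08]
3.3 [ 0.39  0.28 -0.37  1.9   0.12  0.98 -1.54]
183.3 [ 0.67  0.33 -0.71  1.9   0.26  1.    1.48]
-176.7 [ 0.67  0.33 -0.71  1.9   0.26  1.    1.48]
-80 [ 0.21  0.27 -0.16  1.91  0.05  0.97 -2.93]
100 [ 0.54  0.31 -0.55  1.9   0.19  0.99  0.08]
-260 [ 0.54  0.31 -0.55  1.9   0.19  0.99  0.08]
-75 [ 0.28  0.45 -1.15  1.79  0.44  1.19  2.4 ]
105 [ 0.26  0.43 -1.11  1.79  0.42  1.18 -0.72]
-255 [ 0.26  0.43 -1.11  1.79  0.42  1.18 -0.72]
```

Run:
```python
from h import *
o=[np.pi,0,np.radians(192)]
x,y=.4875,-.2915
r.grip(.6,60)
r.movep([x,y,.19],o); print(r.get_time_s(),r.get_force())
print(r.move_straight([x,y,.066],.08,threshold=5),r.get_eef_pos())
f0=r.get_force()
r.grip(.0,40); print(r.get_gripper_width(),r.get_grip_force(),r.get_force()-f0,r.get_wrist_torque())
print(r.move_straight([x,y,.15],.06,threshold=15)); print(r.get_eef_pos(),r.get_force()-f0,r.get_gripper_width(),r.get_time_s())
for c in("scene","top"):
    im=r.grab_frame(c); cv2.imwrite(f"pics/{c}1.png",im[:,:,::-1])
    for l in("puller_grip","puller_pin","puller"): print(c,l,[(np.round(d["at"],3).tolist(),round(d["confidence"],2)) for d in r.landmark_of(c,l)[:2]])
u=proj("scene",[x,y,.13]);u=u.astype(int);print(u)
im=cv2.imread("pics/scene1.png");cv2.imwrite("pics/s1c.png",cv2.resize(im[u[1]-45:u[1]+45,u[0]-55:u[0]+55],None,fx=6,fy=6,interpolation=cv2.INTER_CUBIC))
```

```text
4.5583 [-0.37497538  0.16499742 -0.65441887]
False [ 0.48788102 -0.29168693  0.06648887]
0.15679799344803738 39.61648464202881 [ 0.64084489 -0.75767503  2.38091488] [0.04915859 0.1007296  0.00671424]
False
[ 0.48723229 -0.29137574  0.14957548] [ 0.81002852 -0.92526575 -1.02148064] 0.15985471306478802 8.225
scene puller_grip [([0.487, -0.288, -0.003], 0.71), ([0.488, -0.289, 0.17], 0.58)]
scene puller_pin [([0.486, -0.297, 0.109], 0.57)]
scene puller [([0.485, -0.289, 0.1], 0.67), ([0.609, 0.363, 0.003], 0.55)]
top puller_grip [([0.519, 0.041, 0.029], 0.55), ([0.486, -0.292, 0.169], 0.44)]
top puller_pin [([0.486, -0.292, 0.113], 0.66)]
top puller [([0.488, -0.291, 0.096], 0.6), ([0.5, 0.476, -0.001], 0.41)]
[196 135]
```

View pics/s1c.png

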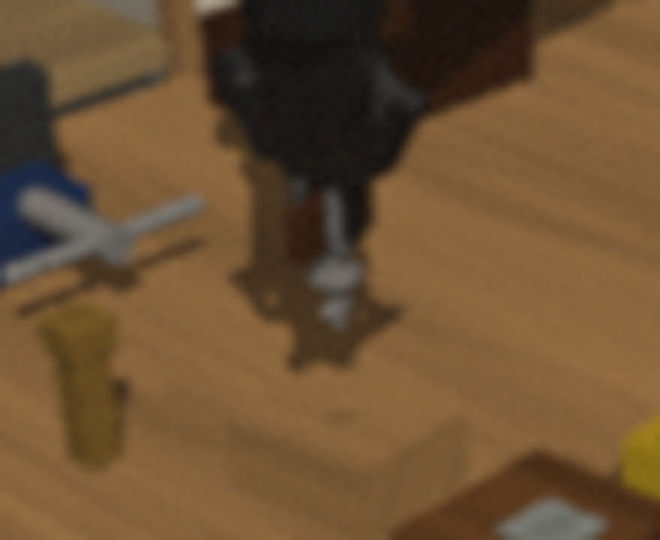

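The puller hangs upright in the fingers, with its tip at about (197,144) in the full picture, clear of the holder. Next is insertion.

Run:
```python
from h import *
print("tip pred",proj("scene",[.4872,-.2914,.0996]))
x,y=.5255,-.085
o=[np.pi,0,np.radians(183.3)]
r.move_straight([.4875,-.2915,.19],.15)
r.movep([x,y,.19],o); r.move_straight([x,y,.138],.12)
im=r.grab_frame("scene");cv2.imwrite("pics/scene2.png",im[:,:,::-1])
print([(np.round(d["at"],3).tolist(),round(d["confidence"],2)) for d in r.landmark_of("scene","puller_pin")[:2]])
u=proj("scene",[x,y,.09]).astype(int)
cv2.imwrite("pics/s2c.png",cv2.resize(im[u[1]-40:u[1]+40,u[0]-50:u[0]+50,::-1],None,fx=7,fy=7,interpolation=cv2.INTER_CUBIC))
f0=r.get_force()
print(r.move_straight([x,y,.0968],.03,threshold=4),r.get_eef_pos(),r.get_force()-f0,r.get_wrist_torque(),r.get_time_s())
```

```text
tip pred [197.2987124  143.66124216]
[([0.525, -0.087, 0.1], 0.73), ([0.525, -0.02, 0.004], 0.69)]
False [ 0.52548365 -0.08480982  0.09678468] [ 0.86373216  1.99624414 -0.49588066] [6.31744534e-01 4.76810215e-04 1.81413131e-02] 12.1
```

View pics/s2c.png

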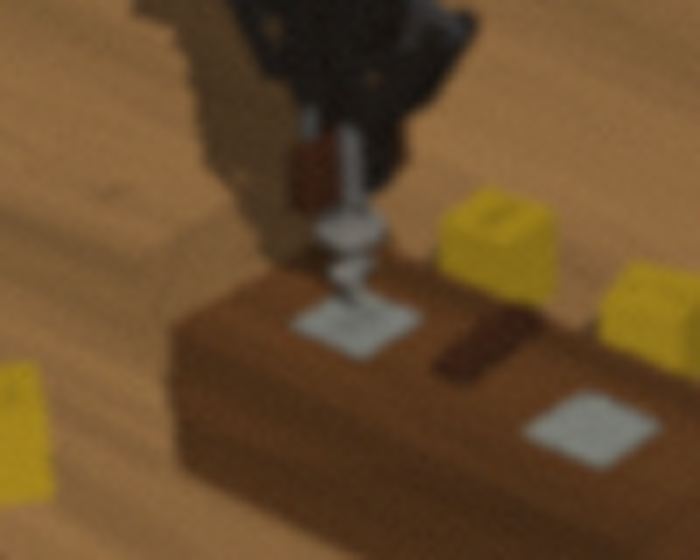

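The tip stands over the plug's slot at crop (355,300), and the puller went in with only a 2 N side force. I'll centre it, seat the collar and turn.

Run:
```python
from h import *
p=np.array([.5255,-.0843,.0968])
r.move_straight(p,.02); r.pause(.1); print(r.get_force(),r.get_wrist_torque())
print(r.move_straight([p[0],p[1],.0945],.01,threshold=3),r.get_eef_pos(),r.get_force())
z=r.get_eef_pos()[2]+.0006
p[2]=z; r.move_straight(p,.02); r.pause(.1); t0=r.get_wrist_torque();f0=r.get_force();print(z,f0,t0)
a=183.3
for s in [10]*5+[5]+[3]*9:
    a-=s; r.movep(p,[np.pi,0,np.radians(a)])
    t=r.get_wrist_torque();f=r.get_force()
    print(round(a,1),np.round(r.get_orientation()[2]*57.3,1),np.round(f-f0,1),np.round(t-t0,2),round(r.get_time_s(),2))
    if abs(t[2]-t0[2])>.25 or np.linalg.norm(f-f0)>12: break
```

```text
[ 0.48863145  0.6315015  -1.91721807] [ 0.27789267 -0.05083792 -0.05900849]
True [ 0.52564329 -0.0845977   0.0962554 ] [-0.85505211 -0.68109823  4.95113124]
0.09685539783467985 [ 0.63597152  0.31277526 -2.10268685] [-0.08060796 -0.00055984 -0.02555829]
173.3 173.5 [-0.6  0.3  0.6] [ 0.04 -0.06  0.08] 13.28
163.3 163.6 [-1.2 -1.3  1.2] [ 0.08 -0.03  0.04] 13.56
153.3 153.7 [-1.3 -0.4  1. ] [ 0.08  0.03 -0.  ] 13.83
143.3 143.7 [-1.   0.   0.5] [ 0.09 -0.04  0.01] 14.11
133.3 133.7 [-1.4 -0.3  0.5] [ 0.09 -0.03  0.03] 14.38
128.3 128.6 [ 0.  -0.3  1. ] [0.08 0.1  0.05] 14.63
125.3 125.5 [-0.9  0.1 -0.4] [0.1  0.03 0.05] 14.88
122.3 122.5 [-0.3 -1.   0.6] [ 0.08 -0.02  0.03] 15.13
119.3 119.5 [-1.  -0.  -0.3] [0.08 0.02 0.03] 15.38
116.3 116.4 [-0.4 -0.4  0.2] [ 0.11 -0.02 -0.  ] 15.63
113.3 113.4 [-1.9  0.   1.3] [ 0.08 -0.06  0.04] 15.88
110.3 110.4 [-0.3 -0.2 -0.4] [ 0.1  -0.06  0.02] 16.13
107.3 107.5 [-1.  -0.4  1.2] [ 0.07 -0.19  0.05] 16.38
104.3 104.5 [ 0.3 -0.5  0.2] [ 0.05 -0.21  0.11] 16.63
101.3 101.5 [-0.5 -0.4  0.3] [ 0.08 -0.3   0.24] 16.88
```

Run:
```python
from h import *
p=r.get_eef_pos(); p=np.array([.5255,-.0843,.09685]); a=101.3
for s in [1.5]*4:
    a-=s; r.movep(p,[np.pi,0,np.radians(a)]); r.pause(.1)
    t=r.get_wrist_torque();f=r.get_force()
    print(round(a,1),np.round(r.get_orientation()[2]*57.3,1),np.round(f,1),np.round(t,2),round(r.get_gripper_width(),4))
    if abs(t[2])>.4: break
```

```text
99.8 99.9 [ 1.1  0.1 -1.3] [-0.01 -0.23  0.29] 0.1566
98.3 98.4 [ 0.6 -0.2 -1.4] [ 0.02 -0.11  0.33] 0.1585
96.8 96.8 [-0.6  0.6 -2. ] [ 0.02 -0.03  0.36] 0.1556
95.3 95.3 [-0.  -0.3 -2.3] [-0.03 -0.1   0.39] 0.1571
```

Torque shows the stop, reached after about 80°. I'll ease the twist and draw the plug straight up.

Run:
```python
from h import *
x,y=.5255,-.0843
r.movep([x,y,.09685],[np.pi,0,np.radians(98.5)]); print(r.get_wrist_torque())
r.grip(0,80)
f0=r.get_force()
for z in (.100,.112,.125,.140,.155,.190):
    s=r.move_straight([x,y,z],.03 if z<.15 else .06,threshold=35); print(z,s,r.get_eef_pos()[2].round(4),np.round(r.get_force()-f0,1),r.get_wrist_torque().round(2),r.get_gripper_width())
    if s: break
print(r.get_time_s())
im=r.grab_frame("scene");cv2.imwrite("pics/scene3.png",im[:,:,::-1])
u=proj("scene",[x,y,.12]).astype(int)
cv2.imwrite("pics/s3c.png",cv2.resize(im[u[1]-45:u[1]+55,u[0]-60:u[0]+60,::-1],None,fx=6,fy=6,interpolation=cv2.INTER_CUBIC))
```

```text
[ 0.020103   -0.21217619  0.21897496]
0.1 False 0.0995 [ 0.3  0.  -3.6] [ 0.09 -0.79  0.21] 0.15125286216024902
0.112 False 0.1127 [-1.8  0.6  2.1] [ 0.13 -0.01  0.26] 0.1522759580050794
0.125 False 0.1255 [-2.2  0.3  1.5] [0.11 0.08 0.13] 0.14952775231143273
0.14 False 0.141 [-4.6 -2.7  6.8] [-0.53  0.5   0.13] 0.15336946968674392
0.155 False 0.1559 [-2.8  0.2  4.1] [-0.01 -0.02 -0.  ] 0.1508561984442975
0.19 False 0.1899 [-1.9  0.9  4.6] [-0.03  0.03  0.07] 0.15221029242723036
21.925
```

View pics/s3c.png

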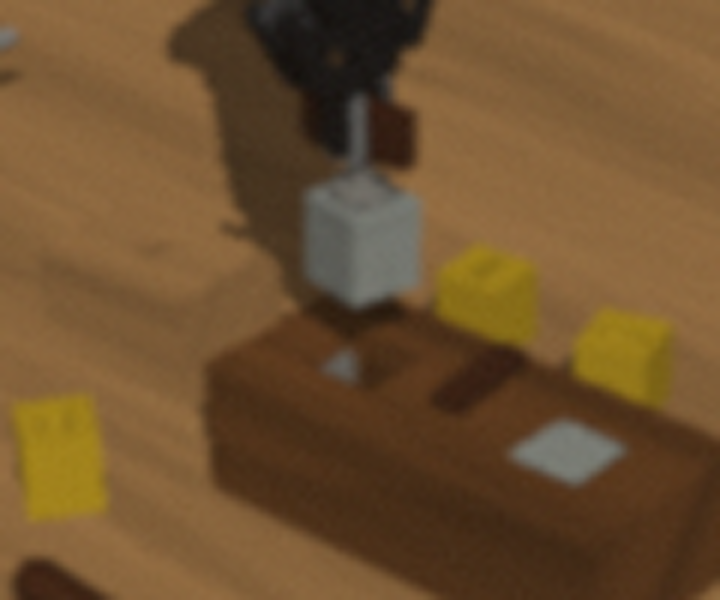

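The plug is out of the hole and hangs upright on the puller at crop (362,240); blank and wedge are undisturbed. On to the tray.

Run:
```python
from h import *
t=[.475,.279]
r.move_straight([*t,.20],.12); r.pause(.3)
r.move_straight([*t,.095],.06); r.pause(.2)
f0=r.get_force()
s=r.move_straight([*t,.0735],.015,threshold=3); print(s,r.get_eef_pos(),np.round(r.get_force()-f0,1),r.get_wrist_torque().round(2),r.get_orientation(),r.get_time_s())
im=r.grab_frame("scene");cv2.imwrite("pics/scene4.png",im[:,:,::-1])
u=proj("scene",[*t,.05]).astype(int)
cv2.imwrite("pics/s4c.png",cv2.resize(im[u[1]-55:u[1]+45,u[0]-60:u[0]+60,::-1],None,fx=6,fy=6,interpolation=cv2.INTER_CUBIC))
```

```text
True [0.47518007 0.27913202 0.07437323] [ 0.2 -0.5  7.7] [-0.02 -0.02 -0.04] [ 3.14135660e+00 -1.00186964e-04  1.71915336e+00] 28.8667
```

View pics/s4c.png

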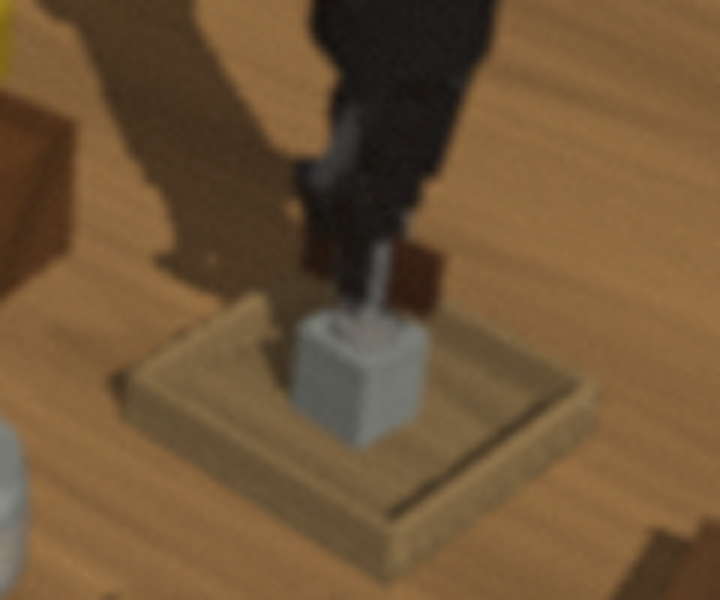

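The plug stands on the tray floor at crop (362,380), well clear of the walls. Releasing now.

Run:
```python
from h import *
p=r.get_eef_pos()
r.grip(.5,20); r.pause(.2)
print(r.move_straight([p[0],p[1],.20],.06,threshold=8)); r.move_straight([p[0]-.03,p[1],.30],.15); r.pause(.5)
print(r.get_eef_pos(),r.get_time_s(),[(np.round(d["at"],3).tolist(),round(d["confidence"],2)) for d in [*r.landmark_of("scene","puller_grip")]] if r.grab_frame("scene") is not None else 0)
im=r.grab_frame("scene");u=proj("scene",[.475,.279,.05]).astype(int)
cv2.imwrite("pics/s5c.png",cv2.resize(im[u[1]-95:u[1]+45,u[0]-100:u[0]+60,::-1],None,fx=4,fy=4,interpolation=cv2.INTER_CUBIC))
```

```text
False
[0.44515961 0.27914363 0.29983708] 33.125 [([0.476, 0.282, 0.093], 0.79)]
```

View pics/s5c.png

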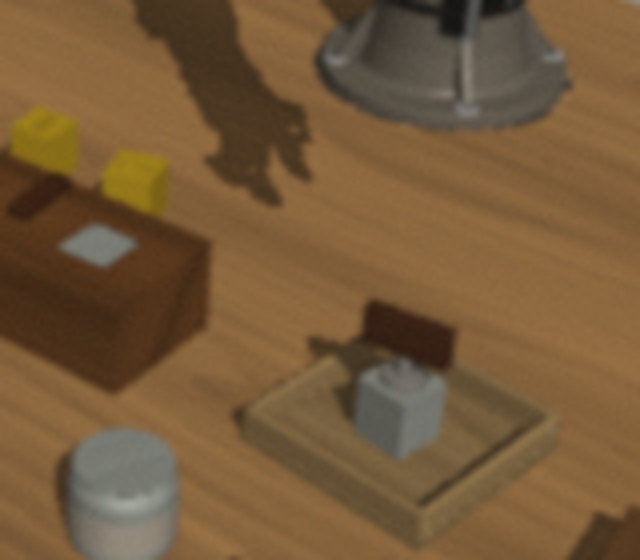

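The plug stands upright in the tray at crop (400,405) with the puller upright in it, and the gripper is clear.

```bash
python3 -c "
from rig import r
print(r.job_done())"
```

```text
the job is handed in; nothing more can be done
None
```

The job is handed in: the plug stands upright in the tray with the puller threaded in to its stop, the gripper is clear, the blank and wedge look undisturbed, and the clock read about 33 s of the 72 s allowed.

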